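Feed one jack pad and nudge it onto the green marker

ROBOT

A 7-joint arm with a two-finger parallel gripper is mounted at the origin on the work surface. World frame = base frame: x ahead of the robot, y to its left, z up, the work surface at z = 0. Lengths are in m, angles in rad, forces in N, time in s.
With the tool pointing down it reaches from about 0.4 to 0.85 m from the base axis. Payload 10.4 kg.
Tool frame: the origin (TCP) lies midway between the tips of the shut fingers; the grasp point (between the pads) lies 19 mm behind it; z points along the fingers, y is the line along which they close (so a half turn about z gives the same grasp; the last joint's range is limited). The gripper opens to 87 mm and grips with 3 to 60 N. Pads are 19 mm wide; open, the fingers measure 117 mm over their backs; the gripper's body (75 mm by 190 mm) begins 51 mm behind the grasp point.
Start: joints at [-1.294, 0.332, -0.065, 1.46, 0.022, 1.35, -0.088], TCP at [0.185, 0.597, 0.187] pointing down, gripper open.
Joint ranges: [-2.6, 2.6], [-0.5, 2.12], [-1.47, 1.34], [0.16, 2.42], [-1.27, 4.41], [0.06, 2.06], [-2.6, 2.6]. Speed limits (rad/s): [2.22, 2.22, 2.79, 2.79, 3.14, 3.14, 3.14].

INTERFACE

Orientations are given as a unit quaternion [w, x, y, z].
In Python, from bench import ctrl gives the robot as it stands. The module is installed in compiled form; this text tells all that it offers.
- The arm moves only by the tool apply_moves, never from a script. Its arguments are lists of equal length, an entry for each row: "linear": the shift along the tool's x, y, z in cm, a list of three; "delta_rot": the turn, a rotation vector about the tool's x, y, z in degrees, a list of three; "jaw": the gripper command: -1 is fully open, 1 is shut, values between are in proportion. A call has 1 to 12 rows; each row is the pose to reach, as a shift and turn from the pose commanded when the call began, along the tool's axes at that moment; what a row does not reach only later rows make up. A row lasts 1/10 s, in which the tool goes at most 50 mm and 8.59 degrees, less where a joint would pass 70% of its speed; a pose out of reach is approached as far as the arm can. A call with a gripper value outside its range is refused whole. The fingers move at their own pace and stop on an object; the grip force is fixed at half the most. Time passes only in rows, so rows that repeat a pose let the fingers close. It gives the time, the measured TCP pose, the force, the opening and the grip force at its end, in the units of the state.
- ctrl.observe(): the state, without advancing time (a new reading comes with each control period).
- ctrl.capture(name): name is "scene" or "top"; returns (picture, depth): 480x640x3 uint8, red, green, blue; 480x640 float32, m along the optical axis (not along the pixel's ray), 0 where there is no reading.
- ctrl.camera_params(name): a dict with "fx", "fy", "cx", "cy" (pixels), "dist" ([k1, k2, p1, p2, k3] as OpenCV has them; the pictures are not rectified), "eye" and "rotation" of the camera in the world. Camera axes: x right, y up, looking along -z (the intrinsics and any distortion apply to the point x, -y, -z); pixel columns grow to the right and rows downward; lengths in m; the calibration is good to about 2 mm. A picture is of the moment at which its call begins. camera_params takes no time and is no camera call.
- ctrl.finish_job(): hands the job in; it is judged then, once.
The state is a dict: "clock": time; "joint_positions": joint angles; "dq": joint speeds; "effort": joint torques, N m; "tool_pos": TCP position; "tcp_rot": TCP orientation; "force": force on the tool from outside, world axes, zero at the start; "wrist_torque": the same for the moment, N m; "opening": finger opening in m; "grasp_force": force on a finger pad.
Only numpy, scipy, OpenCV 4.12 (cv2) and the standard library are available. Lean on these libraries where they do the work, as an engineer would, in place of code of your own. Each camera call takes 0.05 s, during which the arm holds its last target. There are 200 camera calls.

TASK

Press the red plunger of the pad feeder all the way down once so that a single jack pad comes out, and let the plunger spring back up. Then nudge that pad along the bench with the fingertips until it lies flat and wholly on the green marker. Do not lift the pad, leave the other pads in the feeder, and do not disturb the spray can, the jar or the socket.

Things in the scene. Friction and masses are not known exactly. Their poses are not given: they have to be found in the camera images.
- dispenser: pad feeder fixed to the bench: grey square tube (55 mm square, 47 mm tall, open top) with three stacked pads; behind it (own +x) a blue housing 72 mm tall, own x 28 to 114, y -30 to 30 mm, plunger on top, 4 mm high feet out to y = +-47 mm. Origin: on the bench under the tube axis. Pads leave by the mouth in the tube's front (own x = -27.5 mm) towards own -x, flat on the bench.
- plunger_top (a point): centre of the flat top of the red plunger knob, 42 mm diameter, 71 mm behind the tube axis (feeder's own +x), 120 mm above the bench when up. It is pressed straight down.
- plunger (a joint): plunger travel in m: 0 up (rest), 0.025 fully down at a hard stop. A spring returns it: about 7 N at the top, 12 N at the bottom; pressing takes up to 17 N. It drives a hidden slide (3 times the travel) that pushes the lowest pad out; on release the slide returns and the next pad drops, so a second press would eject a second pad.
- outlet (a point): point on the bench 73.5 mm in front of the tube axis (feeder's own -x): the centre of the ejected pad after a full slow press, a gap of 24 mm from the tube's front; a fast press may throw it a little farther.
- pad_0: round jack pad, aluminium rim with an orange face and black centre, 44 mm diameter, 14 mm thick, about 60 g, loose. Origin: centre of its underside (so z is 0 when it lies on the bench), z up. The lowest of the stack, the one that will come out. It slides on the bench.
- pad_1: round jack pad, aluminium rim with an orange face and black centre, 44 mm diameter, 14 mm thick, about 60 g, loose. Origin: centre of its underside (so z is 0 when it lies on the bench), z up. The middle one of the stack, underside 14 mm up at the start; sinks to the bench, inside the tube, after the press. Stays in the feeder.
- pad_2: round jack pad, aluminium rim with an orange face and black centre, 44 mm diameter, 14 mm thick, about 60 g, loose. Origin: centre of its underside (so z is 0 when it lies on the bench), z up. The top one of the stack, underside 28 mm up at the start. Stays in the feeder.
- green_spot: green round vinyl marker stuck on the bench, 110 mm diameter, with no thickness to the touch. Origin at its centre. Lies left or right of the feeder's outlet.
- red_spot: red round vinyl marker, 110 mm diameter, on the other side. Not used.
- spray_can: upright yellow spray can, 54 mm diameter, 160 mm tall, loose. Origin: centre of its underside. Leave alone.
- grease_jar: upright white jar with a blue label and black cap, 60 mm diameter, 75 mm tall, loose. Origin: centre of its underside. Leave alone.
- socket: upright steel wrench socket, 30 mm diameter, 38 mm tall, loose, on the robot's side of the work. Origin: centre of its underside. Leave alone.
Things that resemble listed ones, but are neither listed nor needed, are in the scene too. What is shaped like the pad_2 but blue, turquoise or yellow is not meant.

How it is judged:
By the outcome, as a careful person would: the job done as asked, in the order asked, and still so for the second after the job is handed in, with the robot touching nothing.
It also fails if it takes over 69 s, if anything falls off the work surface, if the arm or the gripper's body presses on something with over 40 N, if the wrist force passes 120 N, or if a joint passes its speed limit or range.

## Working session

There is one attempt and no reset: what is moved stays moved. The work goes in short steps, Python scripts to look and compute and a tool call to move; the robot and the scene stay as the last step left them, time stands still between calls to the robot, and variables do not carry over. Pictures are saved under pics/ and viewed, at most 10 in all, crops included, and the job is handed in when it is done.

Besides the shell and the picture viewer there is one more tool, called after ">>>" as name(argument=value, ...) on one line, values as JSON. apply_moves: Moves the arm, as the interface text tells. Its arguments: {"type":"object","properties":{"linear":{"type":"array"},"delta_rot":{"type":"array"},"jaw":{"type":"array"}},"required":["linear","delta_rot","jaw"]}

```bash
mkdir -p pics; cat > h.py <<'E'
import numpy as np, cv2
from bench import ctrl
def save(n,out):
    p,d=ctrl.capture(n); cv2.imwrite(f'pics/{out}.png',p[:,:,::-1]); np.save(f'pics/{out}_d.npy',d); return p,d
def rays(n,uv):
    c=ctrl.camera_params(n); K=np.array([[c['fx'],0,c['cx']],[0,c['fy'],c['cy']],[0,0,1]])
    q=cv2.undistortPoints(np.array(uv,float).reshape(-1,1,2),K,np.array(c['dist'])).reshape(-1,2)
    v=np.c_[q[:,0],-q[:,1],-np.ones(len(q))]
    return np.array(c['eye']),v@np.array(c['rotation']).T
def onplane(n,uv,z):
    e,v=rays(n,uv); return e+v*((z-e[2])/v[:,2])[:,None]
def withdepth(n,uv,d):
    e,v=rays(n,uv); return e+v*np.array([d[int(y),int(x)] for x,y in uv])[:,None]
E
python3 - <<'E'
from h import *
for n in('scene','top'):
    save(n,n+'0'); c=ctrl.camera_params(n); print(n,c)
print(ctrl.observe())
E
```

```text
scene {'fx': 506.8779655870396, 'fy': 506.8779655870396, 'cx': 323.00123972749316, 'cy': 237.18641491109926, 'dist': array([-0.0362792,  0.       ,  0.       ,  0.       ,  0.       ]), 'eye': array([1.13045143, 0.18799008, 0.66927184]), 'rotation': array([0.54057382, 0.24758753, 0.33215733, 0.73222392])}
top {'fx': 475.95712333343545, 'fy': 475.95712333343545, 'cx': 318.4312173219178, 'cy': 241.48421965024323, 'dist': array([0.01728451, 0.        , 0.        , 0.        , 0.        ]), 'eye': array([ 0.46883552, -0.01381947,  0.92244018]), 'rotation': array([ 0.70799995,  0.04134136, -0.01979997, -0.7047233 ])}
{'clock': 0.1, 'joint_positions': array([-1.2936182 ,  0.33282115, -0.0647061 ,  1.46084892,  0.02160623,
        1.34987306, -0.08848335]), 'dq': array([ 0.00171324, -0.00194941, -0.00065013, -0.00181982,  0.0003671 ,
        0.00022509,  0.00078719]), 'effort': array([ 1.09891880e-03, -6.24535418e+01,  2.45084701e-02, -3.90725541e+01,
       -6.14691409e-02,  3.62970075e-02,  2.53668634e-05]), 'tool_pos': array([0.18445878, 0.59676356, 0.18672976]), 'tcp_rot': array([-6.43672420e-05,  1.49307242e-01,  9.88790652e-01, -6.24083320e-04]), 'force': array([ 0.33716884, -0.32193776, -0.41053904]), 'wrist_torque': array([-0.03955522,  0.02789363,  0.01482307]), 'grasp_force': 0.0, 'opening': 0.08736772567594318}
```

View pics/scene0.png

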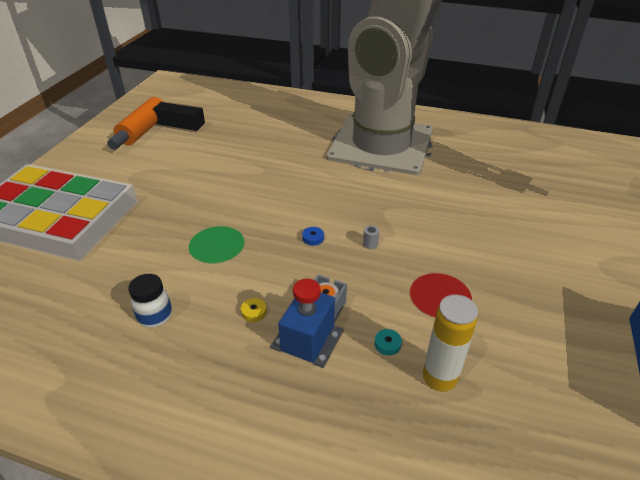

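View pics/top0.png

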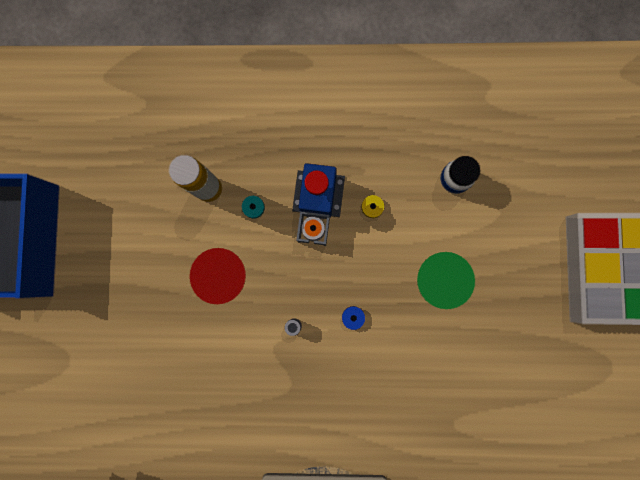

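The scene view shows the feeder with its red knob at (307,291), the green spot at (217,244) and the red spot at (440,295). The can is at (447,345), the jar at (150,300) and the socket at (371,238).
The top view shows the knob at (316,182), the tube with its orange pad at (313,228), the green spot at (446,280), the socket at (293,327), the jar at (460,175) and the can at (187,172).

Things that could be mistaken for the pad (top pixels): blue (353,318), yellow (373,206), teal (252,207). The orange-faced pad in the tube at (313,228) is the right one. For the green spot, the look-alikes are the green tray tiles at (635,305). For the knob, they are the red spot (217,275) and the red tile (600,233).

```bash
sed -i "s/np.array(c\['rotation'\]).T/R.from_quat(np.roll(c['rotation'],-1)).as_matrix().T/; 1a from scipy.spatial.transform import Rotation as R" h.py
cat >> h.py <<'E'
def blobs(p,lo,hi,amin=60):
    h=cv2.cvtColor(p,cv2.COLOR_RGB2HSV); m=cv2.inRange(h,np.array(lo),np.array(hi))
    n,l,s,c=cv2.connectedComponentsWithStats(m); return [(s[i,4],c[i].round(1),s[i,:4]) for i in range(1,n) if s[i,4]>=amin]
E
python3 - <<'E'
from h import *
p=cv2.imread('pics/top0.png')[:,:,::-1].copy(); d=np.load('pics/top0_d.npy')
s=cv2.imread('pics/scene0.png')[:,:,::-1].copy(); ds=np.load('pics/scene0_d.npy')
T={'red':((0,170,90),(5,255,255)),'orange':((6,190,150),(14,255,255)),'green':((50,120,60),(80,255,255)),'blue':((105,180,50),(125,255,255)),'yellow':((24,180,120),(32,255,255)),'teal':((82,150,50),(98,255,255))}
for im,dd,n in((p,d,'top'),(s,ds,'scene')):
  for k,(lo,hi) in T.items():
    for a,c,b in blobs(im,lo,hi):
        print(n,k,a,c,b,'depth',withdepth(n,[c],dd)[0].round(3),'z0',onplane(n,[c],0)[0].round(3))
# hand-picked
for nm,uv in dict(socket=(293,327),can=(185,170),jar=(464,170)).items(): print(nm,withdepth('top',[uv],d)[0].round(3))
crop=cv2.resize(p[140:350,270:480],None,fx=2.8,fy=2.8,interpolation=cv2.INTER_CUBIC); cv2.imwrite('pics/crop0.png',crop[:,:,::-1])
# feeder axis: housing top points (z~.072) & foot points
yy,xx=np.mgrid[150:260,280:360]; uv=np.c_[xx.ravel(),yy.ravel()]; P=withdepth('top',uv,d)
for z0,z1 in((.066,.078),(.042,.052),(.113,.125)):
    q=P[(P[:,2]>z0)&(P[:,2]<z1)]; r=cv2.minAreaRect((q[:,:2]*1000).astype(np.float32)); print(z0,len(q),r,q.mean(0).round(4))
E
```

```text
top red 409 [316.1 182. ] [305 171  23  23] depth [0.641 0.015 0.12 ] z0 [0.666 0.02  0.   ]
top red 972 [600.7 233.1] [583 219  36  29] depth [ 0.562 -0.498  0.045] z0 [ 0.567 -0.523  0.   ]
top red 2383 [217.1 275.7] [190 248  56  56] depth [ 0.481  0.211 -0.   ] z0 [0.481 0.211 0.   ]
top orange 170 [312.5 227.5] [305 220  16  16] depth [0.571 0.025 0.041] z0 [0.576 0.026 0.   ]
top green 2577 [445.7 280.1] [417 252  58  57] depth [ 0.475 -0.23  -0.001] z0 [ 0.475 -0.23   0.   ]
top green 423 [632.3 302.9] [625 289  15  30] depth [ 0.437 -0.547  0.045] z0 [ 0.435 -0.574  0.   ]
top blue 954 [317.5 190.6] [299 164  37  49] depth [0.626 0.013 0.119] z0 [0.649 0.017 0.   ]
top blue 789 [ 18.2 232.7] [  0 174  27 124] depth [0.561 0.584 0.034] z0 [0.564 0.608 0.   ]
top blue 374 [353.  317.6] [342 307  23  23] depth [ 0.404 -0.052  0.015] z0 [ 0.403 -0.053  0.   ]
top yellow 187 [374.3 201.6] [364 195  20  17] depth [ 0.625 -0.093  0.013] z0 [ 0.627 -0.094  0.   ]
top yellow 388 [630.9 232.3] [622 219  18  29] depth [ 0.564 -0.552  0.044] z0 [ 0.568 -0.579  0.   ]
top yellow 860 [602.
[... 1676 characters left out ...]
21 -0.623  0.   ]
scene yellow 376 [252.7 308.4] [241 298  25  23] depth [ 0.62  -0.091  0.012] z0 [ 0.611 -0.096  0.   ]
scene teal 504 [387.5 342. ] [375 330  26  25] depth [0.623 0.142 0.013] z0 [0.612 0.142 0.   ]
socket [0.387 0.059 0.037]
can [0.652 0.23  0.159]
jar [ 0.672 -0.248  0.074]
0.066 1032 ((641.5298461914062, 15.572973251342773), (59.81168746948242, 86.18330383300781), 82.95915222167969) [0.6365 0.015  0.0703]
0.042 358 ((611.9714965820312, 17.665218353271484), (57.05955123901367, 138.11093139648438), 81.81501770019531) [0.5751 0.0233 0.0449]
0.113 446 ((641.4491577148438, 14.887773513793945), (41.20805358886719, 39.57045364379883), 0.6960455179214478) [0.6409 0.0152 0.1185]
```

View pics/crop0.png

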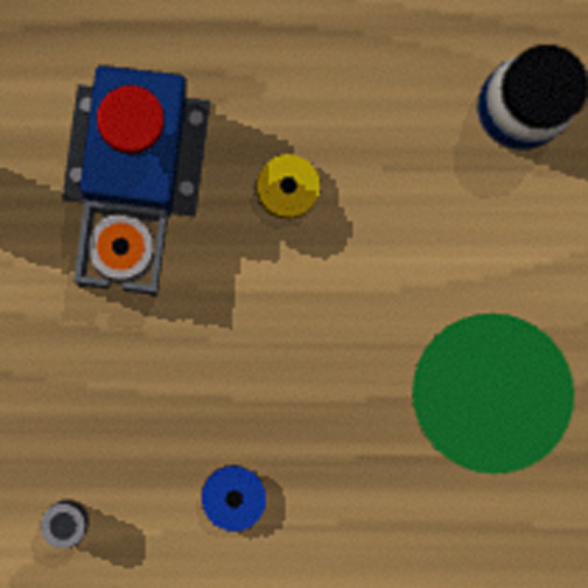

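Knob is at (0.642, 0.015, 0.120), with the feeder's +x at −7.0°. That puts the tube at (0.571, 0.024) and the outlet at (0.498, 0.033); the tube agrees with the orange face. The green spot is at (0.476, −0.230). The crop confirms the orange pad in the tube and the decoys outside it. Next I go above the knob with the fingers shut.

>>> apply_moves(linear=[[-60.9, -42.1, 0], [-60.9, -42.1, 0], [-60.9, -42.1, 0], [-60.9, -42.1, 0], [-60.9, -42.1, 0], [-60.9, -42.1, 0], [-60.9, -42.1, 0], [-60.9, -42.1, 0], [-60.9, -42.1, 0], [-60.9, -42.1, 0], [-60.9, -42.1, 0], [-60.9, -42.1, 0]], delta_rot=[[0, 0, 77.6], [0, 0, 77.6], [0, 0, 77.6], [0, 0, 77.6], [0, 0, 77.6], [0, 0, 77.6], [0, 0, 77.6], [0, 0, 77.6], [0, 0, 77.6], [0, 0, 77.6], [0, 0, 77.6], [0, 0, 77.6]], jaw=[1, 1, 1, 1, 1, 1, 1, 1, 1, 1, 1, 1])

```text
clock: 1.3
tool_pos: [0.5561, 0.1237, 0.1873]
tcp_rot: [-0.0, 0.736, 0.677, 0.0]
force: [0.9, 0.5, -0.5]
opening: 0.0028
grasp_force: 0.0
```

>>> apply_moves(linear=[[-5, 4.7, 0], [-10.1, 9.5, 0], [-10.1, 9.5, 0], [-10.1, 9.5, 0], [-10.1, 9.5, 0]], delta_rot=[[0, 0, 0], [0, 0, 0], [0, 0, 0], [0, 0, 0], [0, 0, 0]], jaw=[1, 1, 1, 1, 1])

```text
clock: 1.8
tool_pos: [0.6415, 0.0159, 0.1866]
tcp_rot: [-0.0, 0.737, 0.676, -0.001]
force: [-0.6, 0.7, 0.1]
opening: 0.0006
grasp_force: 0.0
```

Above the knob centre. I go down to just above it (z≈0.124), then press slowly.

>>> apply_moves(linear=[[0, 0, 2], [0, 0, 4], [0, 0, 5.5], [0, 0, 6.2], [0, 0, 6.2], [0, 0, 6.5], [0, 0, 6.8], [0, 0, 7.1], [0, 0, 7.4], [0, 0, 7.7]], delta_rot=[[0, 0, 0], [0, 0, 0], [0, 0, 0], [0, 0, 0], [0, 0, 0], [0, 0, 0], [0, 0, 0], [0, 0, 0], [0, 0, 0], [0, 0, 0]], jaw=[1, 1, 1, 1, 1, 1, 1, 1, 1, 1])

```text
clock: 2.8
tool_pos: [0.6416, 0.0169, 0.1103]
tcp_rot: [0.0, 0.736, 0.677, 0.0]
force: [0.7, 0.3, -0.1]
opening: 0.0011
grasp_force: 0.0
```

No contact force at z=0.110, which I did not expect. I'll look before going further.

```bash
python3 - <<'E'
from h import *
p,d=save('scene','scene1')
cv2.imwrite('pics/c1.png',cv2.resize(p[120:380,200:460],None,fx=2.3,fy=2.3)[:,:,::-1])
o=ctrl.observe();print(o['force'],o['wrist_torque'],o['tool_pos'])
E
```

```text
[-0.8665171   1.3463344   0.18032918] [-0.08990111  0.08505852 -0.01469855] [0.64138304 0.01686393 0.10971483]
```

View pics/c1.png

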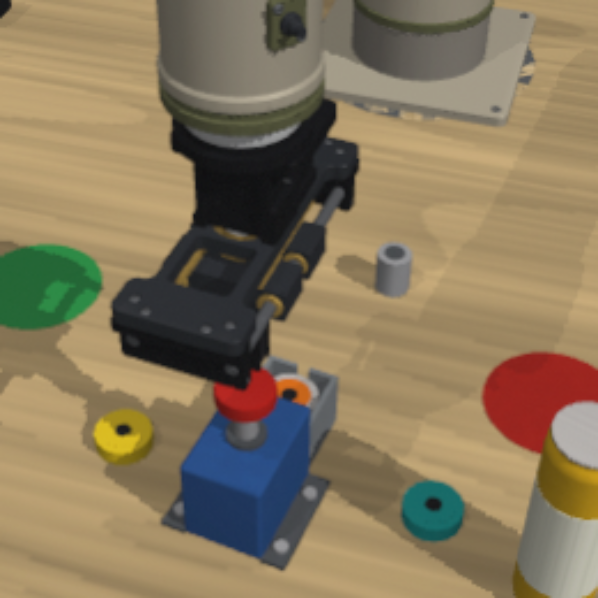

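The knob at crop (247,393) is partly hidden by the gripper body at (185,340). I can't see the fingertips, so I'll compare the knob's lower edge with the first picture.

```bash
python3 - <<'E'
from h import *
for f in('scene0','scene1'):
    p=cv2.imread(f'pics/{f}.png')[:,:,::-1].copy(); print(f,[(a,c,b) for a,c,b in blobs(p,(0,170,60),(5,255,255)) if 280<c[0]<330])
c=ctrl.camera_params('scene'); Rm=R.from_quat(np.roll(c['rotation'],-1)).as_matrix()
for P in([.642,.016,.12],[.642,.016,.11],[.642,.016,.1],[.6414,.0169,.1097]):
    v=Rm.T@(np.array(P)-c['eye']); print(P, c['cx']+c['fx']*v[0]/-v[2], c['cy']+c['fy']*v[1]/v[2])
d=np.load('pics/scene1_d.npy')
for uv in((307,281),(300,283),(307,276),(303,270),(315,272),(310,290)): print(uv,withdepth('scene',[uv],d)[0].round(3),cv2.imread('pics/scene1.png')[uv[1],uv[0]])
E
```

```text
scene0 [(np.int32(529), array([306.1, 290.4]), array([293, 279,  27,  24], dtype=int32))]
scene1 [(np.int32(411), array([307.1, 292.4]), array([293, 280,  27,  23], dtype=int32))]
[0.642, 0.016, 0.12] 307.3057132016863 287.37540256638056
[0.642, 0.016, 0.11] 307.41859654277647 291.9867541801898
[0.642, 0.016, 0.1] 307.52953916277994 296.51882618348634
[0.6414, 0.0169, 0.1097] 308.1198977885457 291.97238370936407
(307, 281) [0.731 0.047 0.231] [25 23 22]
(300, 283) [0.732 0.038 0.226] [30 28 28]
(307, 276) [0.732 0.047 0.24 ] [24 23 24]
(303, 270) [0.737 0.045 0.255] [45 41 40]
(315, 272) [0.639 0.027 0.153] [28 26 25]
(310, 290) [0.644 0.021 0.118] [ 30  35 168]
```

```bash
python3 - <<'E'
from h import *
p,dt=save('top','top1'); d=np.load('pics/scene1_d.npy')
for n,d,f in(('scene',d,'scene1'),('top',dt,'top1')):
    im=cv2.imread(f'pics/{f}.png'); yy,xx=np.mgrid[0:480,0:640]; uv=np.c_[xx.ravel(),yy.ravel()]; e,v=rays(n,uv); P=e+v*d.ravel()[:,None]
    m=(abs(P[:,0]-.642)<.12)&(abs(P[:,1]-.016)<.07)&(P[:,2]>.10)&(P[:,2]<.3)&(im.reshape(-1,3).max(1)<75)
    q=P[m]; print(n,len(q))
    for z in np.arange(.10,.29,.01):
        s=q[(q[:,2]>=z)&(q[:,2]<z+.01)]
        if len(s): print(z.round(2),len(s),s.min(0).round(3),s.max(0).round(3))
cv2.imwrite('pics/c2.png',np.hstack([cv2.resize(cv2.imread('pics/scene1.png')[240:320,260:360],None,fx=4,fy=4),cv2.resize(p[130:250,240:390,::-1],(400,320))]))
E
```

```text
scene 5483
0.14 5 [0.638 0.024 0.148] [0.653 0.028 0.15 ]
0.15 34 [0.637 0.024 0.15 ] [0.654 0.029 0.16 ]
0.16 30 [0.638 0.024 0.16 ] [0.654 0.029 0.17 ]
0.17 7 [0.637 0.027 0.17 ] [0.655 0.029 0.174]
0.21 98 [ 0.56  -0.026  0.216] [0.733 0.059 0.22 ]
0.22 490 [ 0.56  -0.026  0.22 ] [0.733 0.06  0.23 ]
0.23 904 [ 0.562 -0.026  0.23 ] [0.738 0.061 0.24 ]
0.24 424 [ 0.554 -0.027  0.24 ] [0.74  0.061 0.25 ]
0.25 2340 [ 0.549 -0.026  0.25 ] [0.741 0.061 0.26 ]
0.26 342 [ 0.595 -0.008  0.26 ] [0.718 0.045 0.27 ]
0.27 291 [ 0.595 -0.006  0.27 ] [0.663 0.045 0.28 ]
0.28 301 [ 0.631 -0.006  0.28 ] [0.663 0.045 0.29 ]
top 0
```

View pics/c2.png

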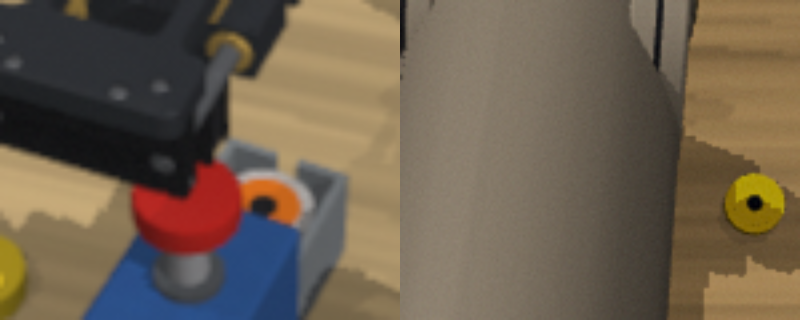

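The picture shows the fingertip ending at z≈0.148 and the gripper body starting at 0.216. The knob top is still at 0.12 and the plunger hasn't moved. So the true tip is about 37 mm above the reported z, and I'll trust vision and force for height. Next is a guarded descent.

>>> apply_moves(linear=[[0, 0, 1], [0, 0, 1.8], [0, 0, 2.2], [0, 0, 2.4], [0, 0, 2.6], [0, 0, 2.8], [0, 0, 3.0], [0, 0, 3.2], [0, 0, 3.2]], delta_rot=[[0, 0, 0], [0, 0, 0], [0, 0, 0], [0, 0, 0], [0, 0, 0], [0, 0, 0], [0, 0, 0], [0, 0, 0], [0, 0, 0]], jaw=[1, 1, 1, 1, 1, 1, 1, 1, 1])

```text
clock: 3.8
tool_pos: [0.6413, 0.0169, 0.0797]
tcp_rot: [-0.0, 0.736, 0.677, 0.0]
force: [-7.0, 1.0, 11.6]
opening: 0.0003
grasp_force: 5.6
```

Contact at reported z≈0.083, 11.6 N, so the 37 mm offset holds. The hard stop should be near a reported 0.058, so I keep pressing slowly.

>>> apply_moves(linear=[[0, 0, 0.15], [0, 0, 0.3], [0, 0, 0.45], [0, 0, 0.6], [0, 0, 0.75], [0, 0, 0.9], [0, 0, 1.05], [0, 0, 1.2], [0, 0, 1.35], [0, 0, 1.5], [0, 0, 1.65], [0, 0, 1.8]], delta_rot=[[0, 0, 0], [0, 0, 0], [0, 0, 0], [0, 0, 0], [0, 0, 0], [0, 0, 0], [0, 0, 0], [0, 0, 0], [0, 0, 0], [0, 0, 0], [0, 0, 0], [0, 0, 0]], jaw=[1, 1, 1, 1, 1, 1, 1, 1, 1, 1, 1, 1])

```text
clock: 5.0
tool_pos: [0.6413, 0.0168, 0.0622]
tcp_rot: [-0.0, 0.736, 0.677, 0.0]
force: [-10.1, 0.0, 16.4]
opening: 0.0007
grasp_force: 8.1
```

>>> apply_moves(linear=[[0, 0, 0.15], [0, 0, 0.3], [0, 0, 0.4], [0, 0, 0.5], [0, 0, 0.5]], delta_rot=[[0, 0, 0], [0, 0, 0], [0, 0, 0], [0, 0, 0], [0, 0, 0]], jaw=[1, 1, 1, 1, 1])

```text
clock: 5.5
tool_pos: [0.6415, 0.0169, 0.0601]
tcp_rot: [-0.001, 0.736, 0.677, 0.001]
force: [-22.8, 0.6, 41.3]
opening: 0.0001
grasp_force: 20.7
```

```bash
python3 - <<'E'
from h import *
o=ctrl.observe(); print(o['force'],o['tool_pos'])
p,d=save('scene','scene2')
print([(a,c,b) for a,c,b in blobs(p,(0,170,60),(5,255,255)) if 280<c[0]<330])
print('or',[(a,c,withdepth('scene',[c],d)[0]) for a,c,b in blobs(p,(6,190,130),(14,255,255),20)])
cv2.imwrite('pics/c3.png',cv2.resize(p[150:370,220:440],None,fx=2.6,fy=2.6)[:,:,::-1])
E
```

```text
[-22.7894322    0.63589877  41.32729334] [0.64151894 0.01693165 0.06014697]
[(np.int32(120), array([314.2, 305.3]), array([309, 295,  11,  19], dtype=int32))]
or [(np.int32(618), array([135.6, 117.9]), array([ 0.15486045, -0.60779751,  0.05501433])), (np.int32(119), array([341.6, 274.3]), array([0.4965041 , 0.03157592, 0.01192875])), (np.int32(98), array([326.8, 289. ]), array([0.56544621, 0.02386356, 0.04082509]))]
```

View pics/c3.png

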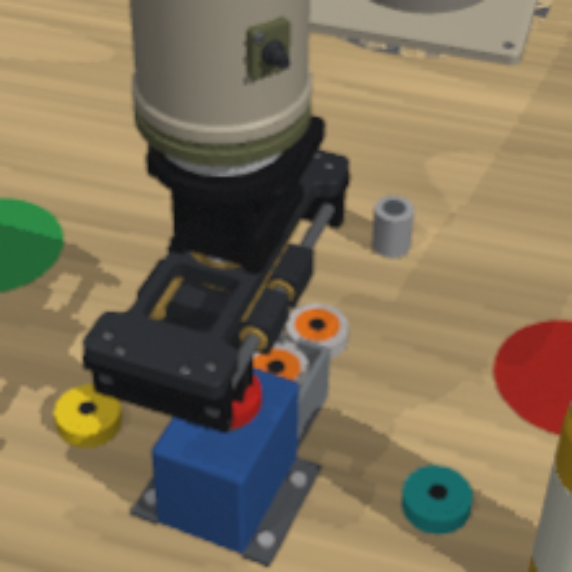

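Full press reached (41 N at the stop). One pad lies at (0.497, 0.032), crop (318,325), exactly at the outlet, and the next pad shows in the tube at (275,367). Now I release and move up and behind the pad (+y side), with the jaw at about 26 mm for a stable two-finger push.

>>> apply_moves(linear=[[0, 0, -0.5], [0, 0, -1.5], [0, 0, -2.5], [0, 0, -4], [0, 0, -7], [0, 0, -10], [2.5, -5, -10], [5.6, -10, -10], [5.6, -14.6, -10], [5.6, -14.6, -10], [5.6, -14.6, -10], [5.6, -14.6, -10]], delta_rot=[[0, 0, 0], [0, 0, 0], [0, 0, 0], [0, 0, 0], [0, 0, 0], [0, 0, 0], [0, 0, 0], [0, 0, 0], [0, 0, 0], [0, 0, 0], [0, 0, 0], [0, 0, 0]], jaw=[1, 1, 1, 1, 1, 1, 1, 0.4, 0.4, 0.4, 0.4, 0.4])

```text
clock: 6.75
tool_pos: [0.502, 0.0845, 0.1562]
tcp_rot: [0.0, 0.736, 0.677, 0.001]
force: [-0.2, -0.6, 0.4]
opening: 0.0245
grasp_force: 0.0
```

```bash
cat > look.py <<'E'
from h import *
import sys
p,d=save('scene',sys.argv[1])
o=ctrl.observe(); print(o['force'].round(1),o['tool_pos'].round(4),o['opening'])
print('knob',[(a,c,b,withdepth('scene',[c],d)[0].round(3)) for a,c,b in blobs(p,(0,170,60),(5,255,255)) if 280<c[0]<330])
print('or',[(a,c,withdepth('scene',[c],d)[0].round(4)) for a,c,b in blobs(p,(6,190,130),(14,255,255),20)])
yy,xx=np.mgrid[0:480,0:640]; P=withdepth('scene',np.c_[xx.ravel(),yy.ravel()],d); t=o['tool_pos']
m=(abs(P[:,0]-t[0])<.1)&(abs(P[:,1]-t[1])<.045)&(P[:,2]>float(sys.argv[2]))&(P[:,2]<.3)&(p.reshape(-1,3).max(1)<75)
q=P[m]
z=q[:,2].min(); s=q[q[:,2]<z+.03]; print('tip z',z,len(s),s.min(0).round(3),s.max(0).round(3))
x=int(xx.ravel()[m].mean()) if m.any() else 320
cv2.imwrite(f'pics/{sys.argv[1]}_c.png',cv2.resize(p[100:350,150:450],(780,650*1))[:600,:,::-1])
E
python3 look.py scene3 0.05
```

```text
[ 0.1 -0.3  1.2] [0.5022 0.0843 0.156 ] 0.025338619844493728
knob [(np.int32(529), array([306.1, 290.4]), array([293, 279,  27,  24], dtype=int32), array([0.649, 0.016, 0.121]))]
or [(np.int32(660), array([136.1, 118.2]), array([ 0.1585, -0.6035,  0.0567])), (np.int32(119), array([341.6, 274.3]), array([0.4978, 0.0319, 0.0132])), (np.int32(48), array([327.4, 291.2]), array([0.5585, 0.023 , 0.0279]))]
tip z 0.19335842097652883 130 [0.521 0.073 0.193] [0.527 0.094 0.212]
```

View pics/scene3_c.png

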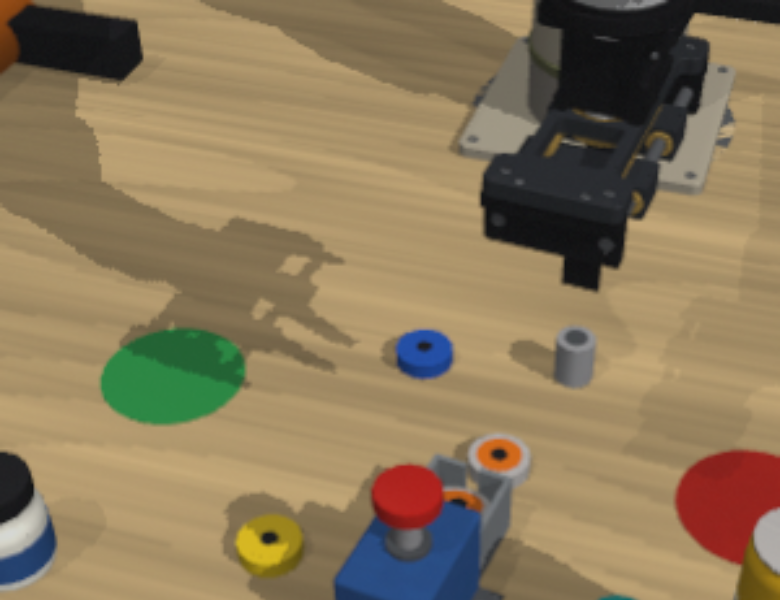

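The knob is back up at 0.120. The pad is at (0.4975, 0.032), crop (499,457), and the tips are at z≈0.193 (offset again 37 mm). I descend behind the pad to a true height of about 12 mm, then fine-tune.

>>> apply_moves(linear=[[0, 0, 4], [0, 0, 8], [0, 0, 12], [0, 0, 15], [0, 0, 17], [0, 0, 18], [0, 0, 18], [0, 0, 18]], delta_rot=[[0, 0, 0], [0, 0, 0], [0, 0, 0], [0, 0, 0], [0, 0, 0], [0, 0, 0], [0, 0, 0], [0, 0, 0]], jaw=[0.4, 0.4, 0.4, 0.4, 0.4, 0.4, 0.4, 0.4])

```text
clock: 7.6
tool_pos: [0.5018, 0.0845, -0.0239]
tcp_rot: [0.0, 0.736, 0.677, 0.0]
force: [0.6, 0.3, -0.5]
opening: 0.0261
grasp_force: 0.0
```

```bash
python3 look.py scene4 0.004
```

```text
[-0.2 -0.2  0.3] [ 0.5021  0.0848 -0.0235] 0.02608993595449467
knob [(np.int32(531), array([306.2, 290.3]), array([293, 279,  28,  24], dtype=int32), array([0.648, 0.016, 0.12 ]))]
or [(np.int32(927), array([138.6, 119.8]), array([ 0.1542, -0.6006,  0.0504])), (np.int32(38), array([327.8, 291.3]), array([0.5612, 0.0245, 0.031 ]))]
tip z 0.004030718941394618 24 [0.55  0.041 0.004] [0.596 0.051 0.033]
```

View pics/scene4_c.png

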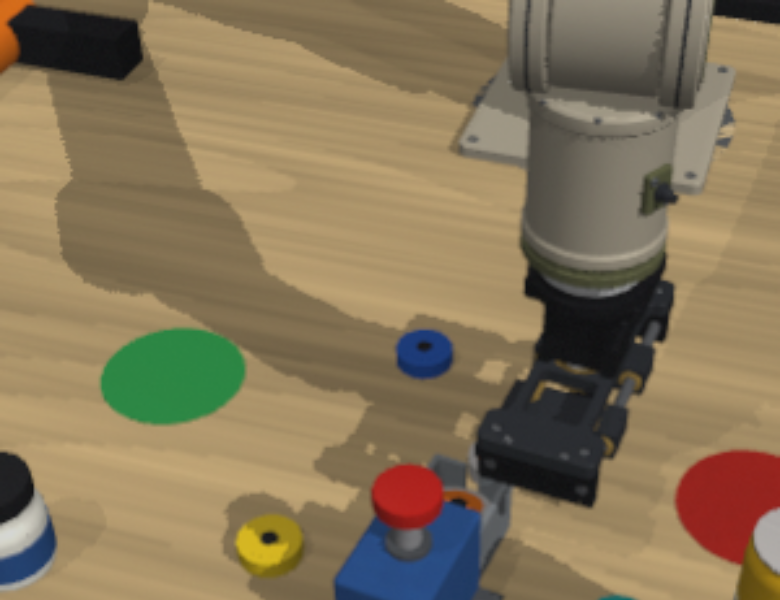

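The gripper body hides the pad and tips; nothing has been disturbed (knob crop (407,495), blue pad (425,353), socket hidden). I lower 5 mm more and start the push, slowly at first contact.

>>> apply_moves(linear=[[0, 0, 0.25], [0, 0, 0.5], [-0.7, 0, 0.5], [-1.4, 0, 0.5], [-2.0, 0, 0.5], [-2.5, 0, 0.5], [-3, 0, 0.5], [-3.6, 0, 0.5], [-4.4, 0, 0.5], [-5.2, 0, 0.5], [-6, 0, 0.5], [-6.5, 0, 0.5]], delta_rot=[[0, 0, 0], [0, 0, 0], [0, 0, 0], [0, 0, 0], [0, 0, 0], [0, 0, 0], [0, 0, 0], [0, 0, 0], [0, 0, 0], [0, 0, 0], [0, 0, 0], [0, 0, 0]], jaw=[0.4, 0.4, 0.4, 0.4, 0.4, 0.4, 0.4, 0.4, 0.4, 0.4, 0.4, 0.4])

```text
clock: 8.85
tool_pos: [0.4953, 0.019, -0.0296]
tcp_rot: [0.0, 0.736, 0.677, -0.0]
force: [-0.1, -0.2, 1.4]
opening: 0.0258
grasp_force: 0.3
```

```bash
python3 look.py scene5 0.004 | head -3; python3 - <<'E'
from h import *
p,d=save('top','top5'); print([(a,c,withdepth('top',[c],d)[0].round(3)) for a,c,b in blobs(p,(5,150,80),(16,255,255),15)])
E
```

```text
[ 0.1 -0.8 -0.3] [ 0.4952  0.0184 -0.0296] 0.02603340574723611
knob [(np.int32(531), array([306.2, 290.4]), array([293, 279,  27,  24], dtype=int32), array([0.646, 0.016, 0.118]))]
or [(np.int32(929), array([138.7, 119.8]), array([ 0.1553, -0.5994,  0.0511])), (np.int32(47), array([327.3, 291.2]), array([0.5613, 0.0236, 0.031 ]))]
[]
```

View pics/scene5_c.png

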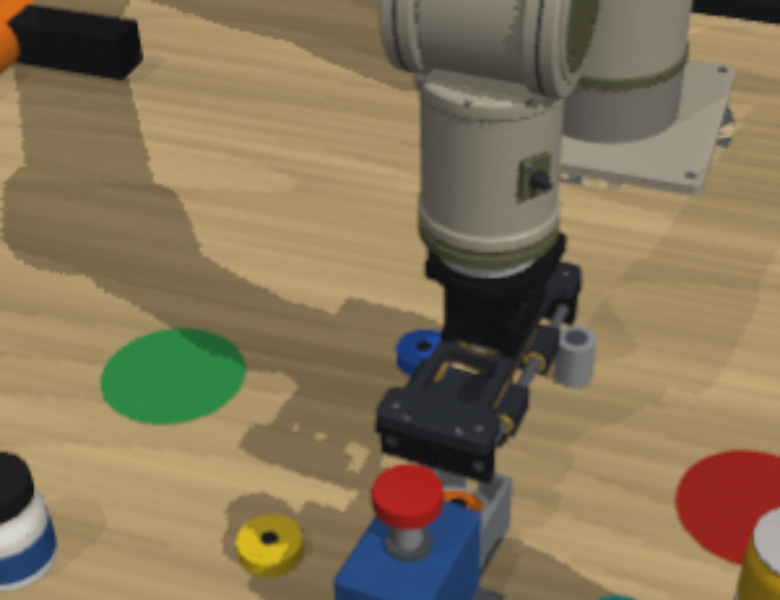

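The pad is hidden under the body and the finger reads a light contact. Continuing the push.

>>> apply_moves(linear=[[-0.8, 0, 0], [-1.8, 0, 0], [-2.8, 0, 0], [-3.8, 0, 0], [-4.8, 0, 0], [-5.8, 0, 0], [-6.8, 0, 0], [-7.8, 0, 0], [-8.8, 0, 0], [-9.8, 0, 0], [-10.6, 0, 0], [-11, 0, 0]], delta_rot=[[0, 0, 0], [0, 0, 0], [0, 0, 0], [0, 0, 0], [0, 0, 0], [0, 0, 0], [0, 0, 0], [0, 0, 0], [0, 0, 0], [0, 0, 0], [0, 0, 0], [0, 0, 0]], jaw=[0.4, 0.4, 0.4, 0.4, 0.4, 0.4, 0.4, 0.4, 0.4, 0.4, 0.4, 0.4])

```text
clock: 10.15
tool_pos: [0.4861, -0.0906, -0.0296]
tcp_rot: [0.0, 0.736, 0.677, -0.0]
force: [0.4, 0.9, -0.0]
opening: 0.0259
grasp_force: 0.2
```

```bash
python3 look.py scene6 0.004 | head -3; python3 - <<'E'
from h import *
p,d=save('top','top6'); print([(a,c,withdepth('top',[c],d)[0].round(3)) for a,c,b in blobs(p,(5,150,80),(16,255,255),8)])
E
```

```text
[-0.2  0.1  0.1] [ 0.486  -0.0908 -0.0296] 0.026829892052633694
knob [(np.int32(531), array([306.1, 290.4]), array([293, 279,  27,  24], dtype=int32), array([0.646, 0.016, 0.118]))]
or [(np.int32(657), array([135.2, 119.6]), array([ 0.1654, -0.6017,  0.0565])), (np.int32(48), array([327.4, 291.2]), array([0.5618, 0.0239, 0.0316]))]
[(np.int32(187), array([312.6, 229.8]), array([0.568, 0.025, 0.035])), (np.int32(8), array([245. , 274.5]), array([ 0.484,  0.157, -0.002]))]
```

The outlet is empty, so the pad is moving with the fingers. I push the last 11.3 cm and slow at the end.

>>> apply_moves(linear=[[-0.8, 0, 0], [-1.8, 0, 0], [-2.9, 0, 0], [-4.0, 0, 0], [-5.1, 0, 0], [-6.2, 0, 0], [-7.3, 0, 0], [-8.4, 0, 0], [-9.5, 0, 0], [-10.4, 0, 0], [-11, 0, 0], [-11.3, 0, 0]], delta_rot=[[0, 0, 0], [0, 0, 0], [0, 0, 0], [0, 0, 0], [0, 0, 0], [0, 0, 0], [0, 0, 0], [0, 0, 0], [0, 0, 0], [0, 0, 0], [0, 0, 0], [0, 0, 0]], jaw=[0.4, 0.4, 0.4, 0.4, 0.4, 0.4, 0.4, 0.4, 0.4, 0.4, 0.4, 0.4])

```text
clock: 11.45
tool_pos: [0.4767, -0.2028, -0.0296]
tcp_rot: [-0.0, 0.736, 0.677, -0.0]
force: [-0.5, -0.3, -0.9]
opening: 0.026
grasp_force: 0.2
```

>>> apply_moves(linear=[[0.5, 0, 0], [1.5, 0, 0], [3, 0, 0], [4, 0, -2], [4, 0, -6], [4, 0, -10], [4, 0, -15], [8, 0, -18], [13, 0, -18], [18, 0, -18], [18, 0, -18]], delta_rot=[[0, 0, 0], [0, 0, 0], [0, 0, 0], [0, 0, 0], [0, 0, 0], [0, 0, 0], [0, 0, 0], [0, 0, 0], [0, 0, 0], [0, 0, 0], [0, 0, 0]], jaw=[0.4, 0.4, 0.4, 0.4, 0.4, 0.4, 0.4, 0.4, 0.4, 0.4, 0.4])

```text
clock: 12.55
tool_pos: [0.4919, -0.0139, 0.1505]
tcp_rot: [-0.001, 0.732, 0.681, 0.001]
force: [0.6, -0.7, -1.2]
opening: 0.0262
grasp_force: 0.0
```

```bash
python3 look.py scene7 0.05 | head -3; python3 - <<'E'
from h import *
p,d=save('top','top7'); print([(a,c,withdepth('top',[c],d)[0].round(3)) for a,c,b in blobs(p,(5,150,80),(16,255,255),15)])
E
```

```text
[ 0.6 -1.8 -0. ] [ 0.4916 -0.0178  0.1504] 0.02640533355188522
knob [(np.int32(530), array([306.2, 290.4]), array([293, 279,  27,  24], dtype=int32), array([0.648, 0.016, 0.12 ]))]
or [(np.int32(370), array([139.2, 111.9]), array([ 0.1292, -0.6127,  0.0584])), (np.int32(93), array([216. , 237.9]), array([ 0.4745, -0.2308,  0.0137])), (np.int32(48), array([327.4, 291.2]), array([0.5598, 0.0234, 0.0294]))]
[(np.int32(193), array([446.8, 280.8]), array([ 0.474, -0.229,  0.011]))]
```

View pics/scene7_c.png

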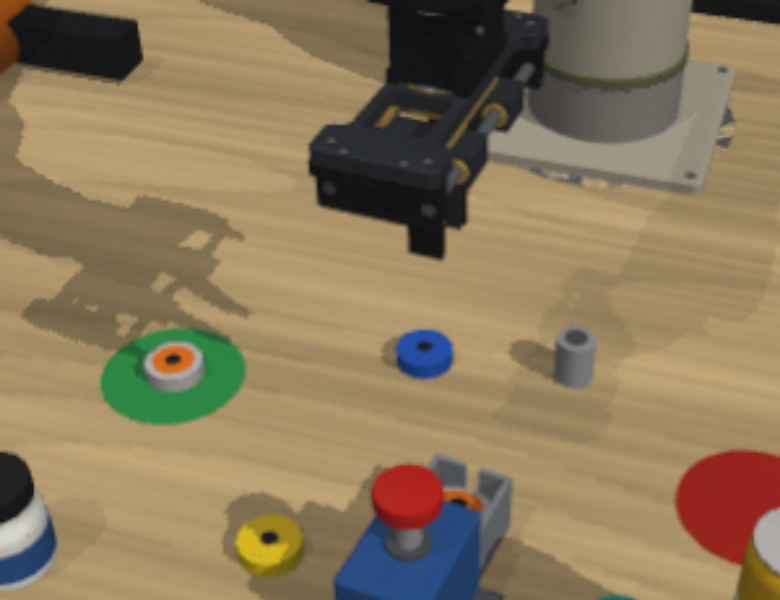

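The pad lies flat on the green marker at crop (174,362), world (0.474, −0.230), within about 2 mm of the marker's centre. The knob is up and the socket, jar and blue pad are where they were. The arm is clear and touching nothing, so I hand in.

```bash
python3 -c "
from bench import ctrl
print(ctrl.finish_job())"
```

```text
the job is handed in; nothing more can be done
None
```

The job is done and handed in: one full press ejected a single pad, the plunger sprang back up, and the pad lies flat on the green marker, measured within about 2 mm of its centre; the tool's reported height read about 37 mm too low, so I set heights by camera and contact force.

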